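# Clamp a specimen block in a slip-clutch trimming vice

### The arm

A 6-joint arm with a two-finger parallel gripper is mounted at the origin on a cart in front of the work surface, level with it; the furniture and walls round the work are solid. World frame = base frame: x ahead of the robot, y to its left, z up, the work surface at z = 0. Lengths are in m, angles in rad, forces in N, time in s.
With the tool pointing down it reaches from about 0.25 to 0.725 m from the base axis. Payload 4 kg.
Tool frame: the origin (TCP) lies where the fingers leave the gripper's body, on its centre line; the fingertips stand 73 mm ahead of it and the grasp point (between the pads) lies 54 mm ahead of it (bot.tip_reach is the z of the fingertips in the tool frame, in m); z points along the fingers, x is the direction in which the jaws open and shut, and the axes are right-handed (so a half turn about z gives the same grasp; the last joint's range is limited). The gripper opens to 85 mm and grips with 20 to 120 N. Pads are 22 mm wide; open, the fingers measure 114 mm over their backs; the gripper's body (76 mm by 85 mm) begins 54 mm behind the grasp point. The pads swing forward as they close: fully open they stand 13 mm farther back than shut.
Start: joints at [-1.219, 0.241, 0.005, 1.335, 0, 1.571], TCP at [0.172, -0.469, 0.304] pointing down, gripper open.
Joint ranges: [-2.72, 2.72], [-1.05, 1.87], [-1.09, 1.28], [-1.99, 2.15], [-1.42, 1.44], [-3.14, 3.14]. Speed limits (rad/s): [2.79, 2.79, 3.14, 3.14, 3.14, 3.14].

### API

Orientations are given as a unit quaternion [x, y, z, w].
In Python, from workcell import bot, vision, job_done gives the robot as it stands.
- The arm moves only by the tool drive_tool, never from a script. Its argument "steps" is one flat list of numbers, 7 for each row, row after row: the shift along the tool's x, y, z in m, then the turn, a rotation vector about the tool's x, y, z in degrees, then the closure, from -1 (fully open) to 1 (shut). A call has 1 to 8 rows; each row shifts and turns the commanded pose from where the row before left it, along the tool's axes as they then stand; what a row does not reach is not made up. A row lasts 1/12 s, in which the tool goes at most 41.7 mm and 7.16 degrees, less where a joint would pass 70% of its speed; a pose out of reach is approached as far as the arm can. A call is refused whole if a number of a shift passes 0.0417 or a number of a turn 7.16, either way. A call with a gripper value outside its range is refused whole. The fingers move at their own pace and stop on an object; the grip force is fixed at half the most. Time passes only in rows, so rows that do not move let the fingers close. It gives the time, the measured TCP pose, the force and the opening at its end, in the units of the state.
- bot.get_obs(): the state, without advancing time (a new reading comes with each control period).
- vision.camera(name): name is "scene" or "top"; returns (picture, depth): 420x560x3 uint8, red, green, blue; 420x560 float32, m along the optical axis (not along the pixel's ray), 0 where there is no reading.
- vision.camera_model(name): a dict with "mtx" (3x3 intrinsics, pixels), "rvec" (rotation vector, rad) and "tvec" (3), from world to camera coordinates, as OpenCV has them. Camera axes: x right, y down, z forward; pixel columns grow to the right and rows downward; lengths in m; the calibration is good to about 2 mm. A picture is of the moment at which its call begins. camera_model takes no time and is no camera call.
- job_done(): hands the job in, once; it reports no verdict.
The state is a dict: "clock": time; "joint_pos": joint angles; "joint_vel": joint speeds; "tau": joint torques, N m; "eef_pos": TCP position; "tool_rot": TCP orientation; "ft_force": force on the tool from outside, world axes, zero at the start; "ft_torque": the same for the moment, N m; "grip_width": finger opening in m.
Only numpy, scipy, OpenCV 4.12 (cv2) and the standard library are available. Lean on these libraries where they do the work, as an engineer would, in place of code of your own. Each camera call takes 0.05 s, during which the arm holds its last target.

### The job

Stand the wooden block with the wax specimen upright on the floor of the trimming vice, between the jaws with its two broad sides facing them, and let go of it. Then turn the vice's handle clockwise (seen from above) until its slip clutch gives, stop there while it is slipping, without forcing the handle on against the solid end stop behind the slip, and let go of everything. Leave the other things on the table as they are.

Things in the scene. Friction and masses are not known exactly. Their poses are not given: they have to be found in the camera images.
- wax_block: Loose specimen block standing upright on the table: light wood 38 (its x) x 24 (its y) x 50 mm high, with a white wax cap 32 x 18 x 10 mm on top; 60 mm high in all, about 70 g. Origin at its centre, 30 mm above its underside. Its broad sides, 38 mm wide, face its own +y and -y and go against the jaws, either way round.
- vice: Trimming vice fixed to the table: grey base plate 110 (x) x 180 (y) x 14 mm; origin under its centre, z up. Jaws, 50 mm wide along x, tops 42 mm above the table; floor of the mouth 20 mm above the table. The solid jaw is at the +y end; the sliding jaw, 12 mm thick, comes toward it along +y; the handle is at the -y end.
- jaw_face (a point): Middle of the upper edge of the solid jaw's clamping face, 42 mm above the table, 22 mm above the floor of the mouth. Axes are the vice's; the mouth lies on its -y side. At the start the mouth is open by 27 to 34.5 mm along y (the sliding jaw is set differently each time), so the block has 3 to 10.5 mm to spare.
- solid_jaw: The solid jaw, a steel block 50 x 18 x 28 mm fixed on the vice at its +y end; origin at the centre of its underside, 14 mm above the table; axes are the vice's.
- handle_axis (a point): Point on the upright axis about which the handle turns, 81 mm above the table, 97 mm from jaw_face along the vice's -y. Axes are the vice's. Turned clockwise from above, the handle closes the sliding jaw. It stays where it is left, and the vice stays tight by itself. Past the slip, which is 0.24 to 0.36 rad long, the clutch meets a solid end stop: going on there overloads the block.
- handle_grip (a point): Middle (81 mm above the table) of the handle's round black upright post, 16 mm across, 42 mm high, top at 103 mm, 80 mm from the axis, on a steel arm with top at 61 mm. Turning force felt at the post: about 4.5 N while the jaw runs free (for 0.4 to 1.5 rad), rising within 0.15 rad once both jaws hold the block, then level at about 9 N while the clutch slips, then rising at the end stop.
- jar: Bystander: clear specimen jar with a cream lid, 49 mm across, 68 mm high; origin under its centre.
- dropper: Bystander: brown dropper bottle, 33 mm across, 104 mm high; origin under its centre.
- cover_carton: Bystander: small white carton 41 x 53 x 22 mm; origin under its centre.
- lens: Bystander: hand lens lying flat, 148 x 62 x 13 mm; origin under its centre.
- tweezers: Bystander: steel forceps lying flat, 124 x 16 x 9 mm; origin under their centre.
Mind the look-alikes: they are no part of the job. Of the things that look like the wax_block, the smallest one is meant.

How it is judged:
By the outcome, as a careful person would: the job done as asked, in the order asked, and still so for the second after the job is handed in, with the robot touching nothing.
It also fails if it takes over 72 s, if anything falls off the work surface, if the arm or the gripper's body presses on something with over 40 N, if the wrist force passes 120 N, or if a joint passes its speed limit or range.

## Working session

There is one attempt and no reset: what is moved stays moved. The work goes in short steps, Python scripts to look and compute and a tool call to move; the robot and the scene stay as the last step left them, time stands still between calls to the robot, and variables do not carry over. Pictures are saved under pics/ and viewed, and the job is handed in when it is done.

Besides the shell and the picture viewer there is one more tool, called after "Request:" as name(argument=value, ...) on one line, values as JSON. drive_tool: Moves the arm, as the interface text tells. Its arguments: {"type":"object","properties":{"steps":{"type":"array"}},"required":["steps"]}

```bash
ls; mkdir -p pics; cat > h.py <<'E'
import numpy as np, cv2
from workcell import bot, vision, job_done
def save(n):
    im,d=vision.camera(n); m=vision.camera_model(n); return im,d,m
def world(m,u,v,z):
    K=np.array(m['mtx']);R=cv2.Rodrigues(np.array(m['rvec'],float))[0];t=np.array(m['tvec'],float).ravel()
    c=-R.T@t; r=R.T@np.linalg.inv(K)@np.array([u,v,1.]); s=(z-c[2])/r[2]; return c+s*r
def cloud(m,d):
    K=np.array(m['mtx']);R=cv2.Rodrigues(np.array(m['rvec'],float))[0];t=np.array(m['tvec'],float).ravel()
    v,u=np.indices(d.shape); p=np.stack([u,v,np.ones_like(u)],-1)@np.linalg.inv(K).T*d[...,None]
    return (p-t)@R
def proj(m,P):
    return cv2.projectPoints(np.array(P,float).reshape(-1,3),np.array(m['rvec'],float),np.array(m['tvec'],float),np.array(m['mtx'],float),None)[0].reshape(-1,2)
E
python3 - <<'E'
from h import *
for n in('top','scene'):
    im,d,m=save(n); cv2.imwrite(f'pics/{n}0.png',im[...,::-1]); np.savez(f'{n}0.npz',im=im,d=d)
    R=cv2.Rodrigues(np.array(m['rvec'],float))[0]; print(n,-R.T@np.array(m['tvec']).ravel(),m['mtx'])
print(bot.get_obs())
E
```

```text
pics
top [0.3494775  0.00313624 1.26768274] [[391.76871735   0.         274.43033931]
 [  0.         391.76871735 205.97856518]
 [  0.           0.           1.        ]]
scene [-0.09062049  1.03658329  0.88648858] [[432.65668973   0.         275.98133578]
 [  0.         432.65668973 210.84601107]
 [  0.           0.           1.        ]]
{'clock': 0.1, 'joint_pos': array([-1.21901010e+00,  2.41326139e-01,  3.88947478e-03,  1.33519330e+00,
        6.53226486e-07,  1.57079962e+00]), 'joint_vel': array([-0.00122672, -0.00106879,  0.00303538, -0.00151795,  0.00042064,
       -0.00160077]), 'tau': array([-4.60800345e-05, -3.73138332e+01,  2.53009057e+01,  1.08234084e-02,
       -3.27094494e-05, -2.32487139e-06]), 'eef_pos': array([ 0.17214479, -0.46898986,  0.30311924]), 'tool_rot': array([ 8.19930172e-01, -5.72462814e-01, -7.51542454e-04, -5.25110206e-04]), 'ft_force': array([ 0.03866923, -0.00264464, -0.20554501]), 'ft_torque': array([-0.00350172, -0.01514742,  0.01058603]), 'grip_width': 0.08533709675719464}
```

View pics/top0.png

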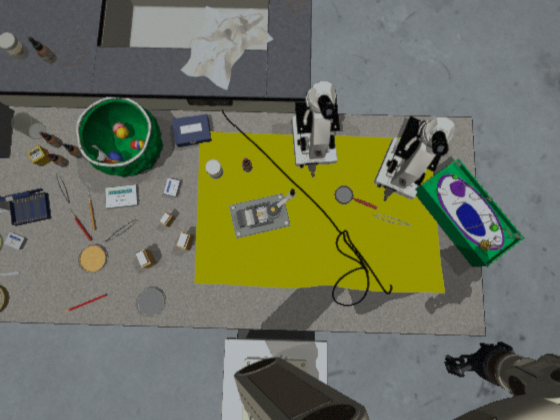

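View pics/scene0.png

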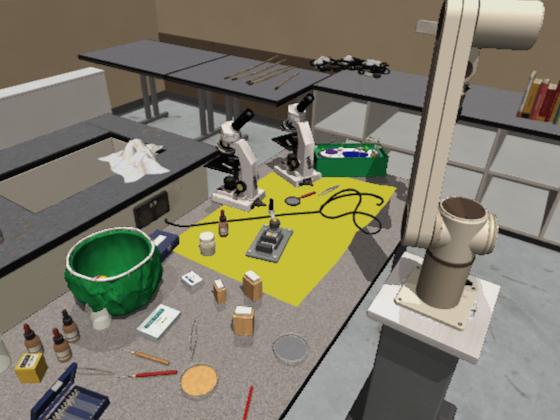

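```bash
python3 - <<'E'
from h import *
z=np.load('top0.npz');im,d=z['im'],z['d'];m=vision.camera_model('top')
a=cv2.resize(im[180:280,120:320],None,fx=4,fy=4,interpolation=cv2.INTER_CUBIC);cv2.imwrite('pics/topz.png',a[...,::-1])
z2=np.load('scene0.npz');a=cv2.resize(z2['im'][180:350,170:320],None,fx=4,fy=3.5,interpolation=cv2.INTER_CUBIC);cv2.imwrite('pics/scz.png',a[...,::-1])
C=cloud(m,d)
for (u,v) in [(165,218),(184,240),(143,257),(262,215),(240,230),(292,192),(300,250)]: print(u,v,C[v,u].round(3))
# blocks: height map components
H=C[...,2]
for lo,hi,roi in[(0.035,0.15,(slice(200,275),slice(125,205)))]:
    msk=((H>lo)&(H<hi)).astype(np.uint8); mm=np.zeros_like(msk);mm[roi]=msk[roi]
    n,l,s,c=cv2.connectedComponentsWithStats(mm)
    for i in range(1,n):
        if s[i,4]>15:
            print(s[i],c[i],np.percentile(H[l==i],[10,50,90]).round(3)); P=C[l==i][:,:2]; print(P.min(0).round(3),P.max(0).round(3))
E
```

```text
165 218 [0.514 0.356 0.058]
184 240 [0.445 0.286 0.081]
143 257 [0.391 0.408 0.078]
262 215 [0.535 0.055 0.03 ]
240 230 [0.487 0.125 0.012]
292 192 [ 0.597 -0.037  0.104]
300 250 [ 0.429 -0.07   0.003]
[159 211  14  15 110] [165.76363636 218.05454545] [0.043 0.055 0.062]
[0.494 0.339] [0.537 0.376]
[176 231  16  18 197] [183.85279188 239.75126904] [0.05  0.074 0.079]
[0.422 0.273] [0.474 0.314]
[135 248  19  19 219] [144.00913242 257.456621  ] [0.048 0.073 0.079]
[0.364 0.389] [0.419 0.438]
```

View pics/topz.png

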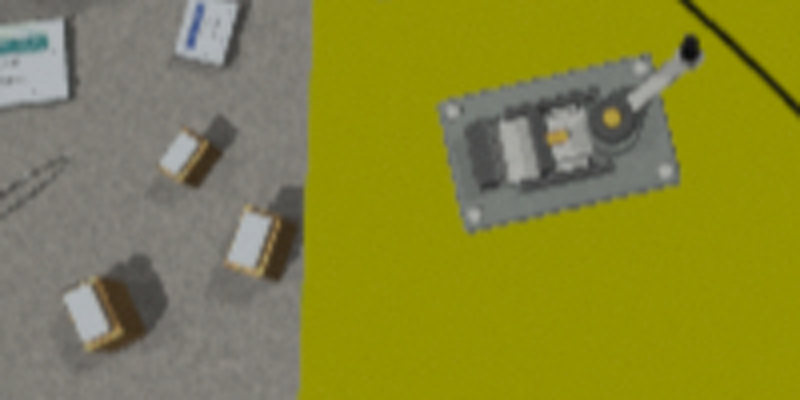

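View pics/scz.png

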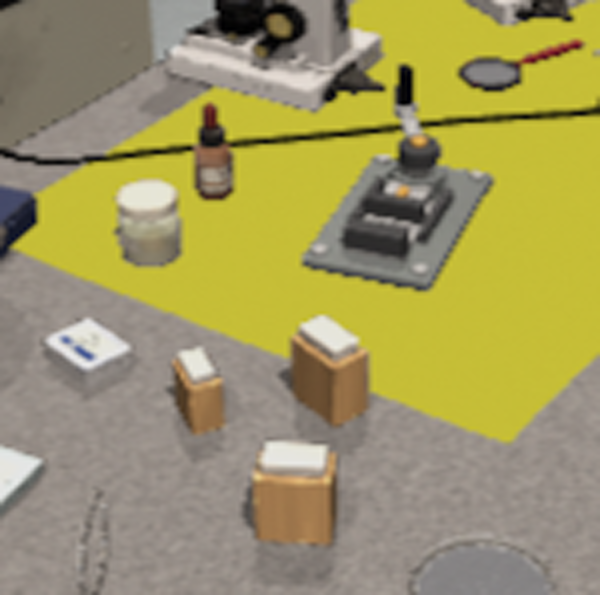

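```bash
python3 - <<'E'
from h import *
z=np.load('top0.npz');im,d=z['im'].astype(int),z['d'];m=vision.camera_model('top')
def rect(mask,h,roi,m):
    x0,x1,y0,y1=roi; mm=np.zeros(mask.shape,np.uint8); mm[y0:y1,x0:x1]=mask[y0:y1,x0:x1]
    n,l,s,c=cv2.connectedComponentsWithStats(mm); i=1+np.argmax(s[1:,4])
    v,u=np.nonzero(l==i); P=np.array([world(m,a,b,h)[:2] for a,b in zip(u,v)])
    ctr=P.mean(0); w,V=np.linalg.eigh(np.cov(P.T)); L=np.sqrt(12*w); ang=np.degrees(np.arctan2(V[1,1],V[0,1]))
    return s[i,4],ctr.round(4),L.round(4),round(ang%180,1)
R,G,B=im[...,0],im[...,1],im[...,2]
w=(im.min(-1)>165)
print('cap top',rect(w,.06,(155,178,206,230),m))
yel=(R-B>60)
print('plate top',rect(~yel,.014,(225,295,196,242),m))
z2=np.load('scene0.npz');i2=z2['im'].astype(int);m2=vision.camera_model('scene')
w2=(i2.min(-1)>165)
print('cap scene',rect(w2,.06,(210,230,276,293),m2))
x=i2[270:300:2,210:230:2];print(x.min(-1))
print(im[210:228,156:176].min(-1))
E
```

```text
cap top (np.int32(37), array([0.514 , 0.3581]), array([0.014 , 0.0255]), np.float64(151.2))
plate top (np.int32(1865), array([0.5372, 0.0636]), array([0.1108, 0.1841]), np.float64(105.5))
cap scene (np.int32(51), array([0.5159, 0.3597]), array([0.017 , 0.0344]), np.float64(146.3))
[[134 134 118  57  54  54  54  54  54  55]
 [136 136 135 140 118  58  54  55  54  55]
 [139 135 141 136 138 141 120  96  55  55]
 [131 136 135 137 132 137 133 138 125  93]
 [134 138 141 137 133 140 140 141 144 137]
 [140 138 151 198 200 188 138 137 134 140]
 [134 135 126 217 218 218 132 138 135 143]
 [136 120  85 183 219 220 186 141 140 134]
 [139 135  63 114 219 223 190 130 141 138]
 [138 131  43  89 154 137 119 114 134 139]
 [135 106  44  67 108  99  90  72 121 138]
 [132 100  46  37  74  76  74  66 113 127]
 [142 143  47  39  79  76  71  66 107 126]
 [140 137  86  39  73  73  70  67 110 124]
 [132 134 114  39  69  71  69  67 112 126]]
[[117 119 119 116 121 119 121 122 117 116 115 120 127 126 122 119 110  86
   79  79]
 [116 119 120 121 119 118 123 122 119 108 106 117 123 125 122 119  98  77
   77  79]
 [
[... 658 characters left out ...]
  29  32
   51  83]
 [118 119 118 118 164 173 175 175 175 168 130  81  71  42  33  30  30  45
   81 103]
 [117 114 114 104 141 165 175 175 170 138  84  68  48  28  33  30  41  75
  107 109]
 [119 117 118 109 102 131 151 172 150  97  85  55  31  32  26  31  57  98
  109 111]
 [119 123 121 115 102 107 117 135 113  87  79  39  30  28  31  49  88 107
  112 111]
 [121 123 116 108 106 109 103  99  93  81  46  30  24  29  45  76 108 112
  113 111]
 [119 120 108 103 103 109 106 108 102  81  49  33  30  35  62  98 113 113
  114 111]
 [115 113 103 101  99 106 105 108 106  98  84  69  53  58  93 108 110 111
  115 112]
 [113 104 101 101 103 104  99 105 108 110 103 101  99 100 115 116 114 116
  116 113]]
```

```bash
python3 - <<'E'
from h import *
z=np.load('top0.npz');im,d=z['im'],z['d'];m=vision.camera_model('top')
a=cv2.resize(im[185:245,225:305],None,fx=10,fy=10,interpolation=cv2.INTER_NEAREST);cv2.imwrite('pics/topv.png',a[...,::-1])
z=np.load('scene0.npz');im=z['im'];a=cv2.resize(im[190:265,240:300],None,fx=8,fy=8,interpolation=cv2.INTER_NEAREST);cv2.imwrite('pics/scv.png',a[...,::-1])
E
```

```text
(no output)
```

View pics/topv.png

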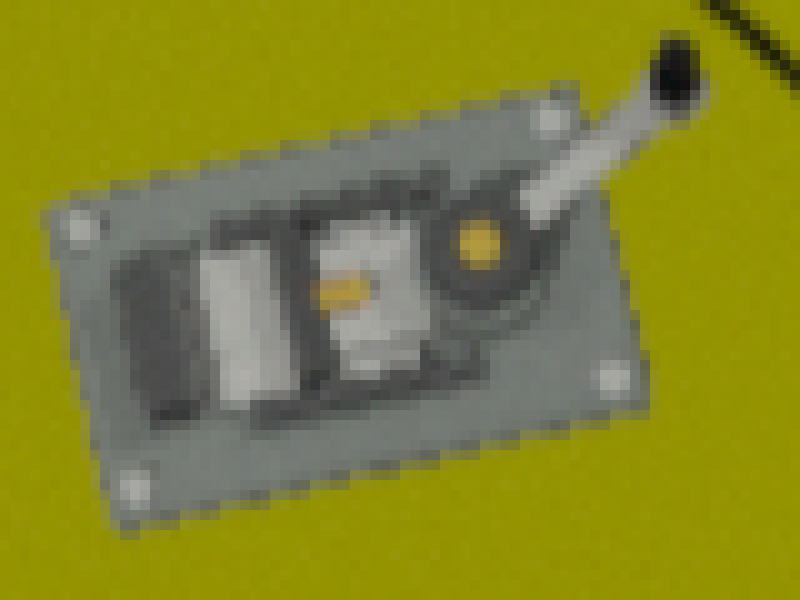

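View pics/scv.png

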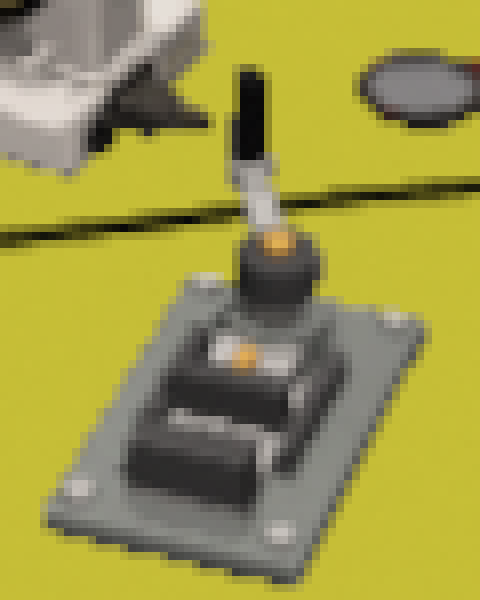

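```bash
cat > meas.py <<'E'
from h import *
import sys
def screws(f='top0.npz',name='top'):
    z=np.load(f);im=z['im'].astype(float);m=vision.camera_model(name)
    return im,z['d'],m
im,d,m=screws()
# screw head centroids (local bright weighted)
pts=[]
for (x,y) in [(80,228),(550,118),(612,378),(133,490)]:
    u,v=int(225+x/10),int(185+y/10)
    g=im[v-3:v+4,u-3:u+4].min(-1); b=np.median(g); w=np.clip(g-b-12,0,None); yy,xx=np.indices(w.shape)
    pu,pv=u-3+(w*xx).sum()/w.sum(), v-3+(w*yy).sum()/w.sum(); P=world(m,pu,pv,.016); pts.append(P[:2]); print((round(pu,2),round(pv,2)),P.round(4))
pts=np.array(pts); c=pts.mean(0)
dy=(pts[0]-pts[1])+(pts[3]-pts[2]); dx=(pts[1]-pts[2])+(pts[0]-pts[3])
print('centre',c.round(4),'len',np.linalg.norm(dy)/2,np.linalg.norm(dx)/2,'yaw from y',np.degrees(np.arctan2(dy[1],dy[0]))-90,'from x',np.degrees(np.arctan2(dx[1],dx[0])))
# plate contour w/o handle
R,B=im[...,0],im[...,2]
msk=((R-B)<40).astype(np.uint8); mm=np.zeros_like(msk); mm[190:245,222:292]=msk[190:245,222:292]
mm=cv2.morphologyEx(mm,cv2.MORPH_OPEN,np.ones((7,7),np.uint8))
cn=max(cv2.findContours(mm,0,1)[0],key=cv2.contourArea); r=cv2.minAreaRect(cn); bx=cv2.boxPoints(r); Q=np.array([world(m,a,b,.014)[:2] for a,b in bx]); print('box',bx.round(1).tolist(),Q.mean(0).round(4),[np.linalg.norm(Q[i]-Q[i-1]).round(4) for i in range(4)])
yaw=np.arctan2(dy[1],dy[0])-np.pi/2
ex=np.array([np.cos(yaw),np.sin(yaw)]);ey=np.array([-ex[1],ex[0]])
ys=np.arange(-.1,.1,.001)
def prof(z,xs,im=im,m=m):
    P=np.array([[*(c+x*ex+y*ey),z] for x in xs for y in ys]); uv=proj(m,P).astype(np.float32)
    g=cv2.remap(im.mean(-1).astype(np.float32),uv[:,0].reshape(len(xs),-1),uv[:,1].reshape(len(xs),-1),cv2.INTER_LINEAR)
    return g.mean(0)
p=prof(.042,np.linspace(-.015,.015,13)); 
print('prof z.042'); print([(int(round(y*1000)),int(v)) for y,v in zip(ys,p) if -.02<y<.085 ])
C=cloud(m,d)
v,u=185+24,225+48; print('hub depth',C[v-2:v+3,u-2:u+3,2].round(3))
hb=[(uu,vv) for uu in range(266,280) for vv in range(203,216) if im[vv,uu,0]-im[vv,uu,2]>60 ]
print(hb)
uu,vv=np.mean(hb,0); 
for zz in (.07,.08,.09): 
    A=world(m,uu,vv,zz)[:2]; print('axis',zz,A.round(4),'vice frame',((A-c)@ex).round(4),((A-c)@ey).round(4))
# post top (black)
bl=[(uu,vv) for uu in range(284,300) for vv in range(185,200) if im[vv,uu].mean()<45 ]
print(bl); print(C[191,292],C[190,293])
E
python3 meas.py
```

```text
(np.float64(232.6), np.float64(207.38)) [0.56   0.1513 0.016 ]
(np.float64(279.95), np.float64(196.86)) [ 0.5987 -0.0014  0.016 ]
(np.float64(285.87), np.float64(222.35)) [ 0.5156 -0.0225  0.016 ]
(np.float64(238.05), np.float64(233.4)) [0.4759 0.1299 0.016 ]
centre [0.5375 0.0643] len 0.15750247030430317 0.08627370959420293 yaw from y 14.415144091737005 from x 14.241176620944422
box [[228.6999969482422, 205.5], [282.8999938964844, 193.1999969482422], [290.20001220703125, 225.10000610351562], [235.89999389648438, 237.39999389648438]] [0.5369 0.0634] [np.float64(0.1069), np.float64(0.1811), np.float64(0.1074), np.float64(0.1786)]
prof z.042
[(-20, 147), (-19, 148), (-18, 149), (-17, 150), (-16, 150), (-15, 151), (-14, 151), (-13, 150), (-12, 149), (-11, 148), (-10, 147), (-9, 148), (-8, 149), (-7, 150), (-6, 151), (-5, 151), (-4, 149), (-3, 148), (-2, 146), (-1, 146), (0, 146), (1, 146), (2, 145), (3, 143), (4, 138), (5, 128), (6, 114), (7, 99), (8, 88), (9, 81), (10, 77), (11, 74), (12, 72), (13, 72), (14, 72), (15, 74), (16, 77), (17, 82), (18, 89), (19, 99), (20, 111), (21, 123), (
[... 856 characters left out ...]
271, 209), (271, 210), (272, 207), (272, 208), (272, 209), (272, 210), (272, 211), (273, 207), (273, 208), (273, 209), (273, 210), (273, 211), (274, 208), (274, 209), (274, 210)]
axis 0.07 [0.549  0.0209] vice frame 0.0003 -0.0449
axis 0.08 [0.5473 0.0208] vice frame -0.0013 -0.0446
axis 0.09 [0.5457 0.0206] vice frame -0.003 -0.0443
[(291, 190), (291, 191), (291, 192), (291, 193), (291, 194), (292, 189), (292, 190), (292, 191), (292, 192), (292, 193), (292, 194), (293, 190), (293, 191), (293, 192), (293, 193), (293, 194), (294, 192), (296, 185), (297, 185), (297, 186), (298, 186), (298, 187), (299, 187), (299, 188)]
[ 0.60043023 -0.0372227   0.10313248] [ 0.60376051 -0.04022499  0.10245866]
```

```bash
cat > blk.py <<'E'
from h import *
for n,th,roi in(('top',145,(155,175,206,230)),('scene',160,(208,232,274,300))):
    z=np.load(n+'0.npz');im=z['im'];m=vision.camera_model(n)
    x0,x1,y0,y1=roi;k=8
    g=cv2.resize(im[y0:y1,x0:x1].min(-1).astype(np.float32),None,fx=k,fy=k,interpolation=cv2.INTER_LINEAR)
    for t in (th-8,th,th+8):
        cs=cv2.findContours((g>t).astype(np.uint8),0,cv2.CHAIN_APPROX_NONE)[0]; c=max(cs,key=cv2.contourArea).reshape(-1,2)
        uv=(c+.5)/k-.5+[x0,y0]; W=np.array([world(m,a,b,.06)[:2] for a,b in uv])
        r=cv2.minAreaRect((W*1000).astype(np.float32)); M=cv2.moments((W*1e3).astype(np.float32).reshape(-1,1,2))
        a=.5*np.degrees(np.arctan2(2*M['mu11'],M['mu20']-M['mu02']))
        print(n,t,'rect',np.round(r[0],1),np.round(r[1],1),round(r[2],1),'cent',round(M['m10']/M['m00'],1),round(M['m01']/M['m00'],1),'axis',round(a%180,1))
m=vision.camera_model('scene');z=np.load('scene0.npz');im=z['im'].astype(float)
c=np.array([.5375,.0643]);yaw=np.radians(14.33);ex=np.array([np.cos(yaw),np.sin(yaw)]);ey=np.array([-ex[1],ex[0]])
ys=np.arange(-.02,.085,.001);xs=np.linspace(-.012,.012,9)
uv=proj(m,[[*(c+x*ex+y*ey),.042] for x in xs for y in ys]).astype(np.float32)
g=cv2.remap(im.mean(-1).astype(np.float32),uv[:,0].reshape(9,-1),uv[:,1].reshape(9,-1),1).mean(0)
print([(int(round(y*1000)),int(v)) for y,v in zip(ys,g)])
# overlay check for top & scene
for n in('top','scene'):
    m=vision.camera_model(n);im=np.load(n+'0.npz')['im'][...,::-1].copy()
    if n=='top':o,k=(225,185),10
    else:o,k=(240,190),8
    a=cv2.resize(im[o[1]:o[1]+(60 if n=='top' else 70),o[0]:o[0]+(80 if n=='top' else 75)],None,fx=k,fy=k,interpolation=1)
    def draw(x0,x1,y0,y1,zz,col):
        P=[[*(c+x*ex+y*ey),zz] for x,y in((x0,y0),(x1,y0),(x1,y1),(x0,y1))]
        q=((proj(m,P)-o+.5)*k).astype(int); cv2.polylines(a,[q],True,col,1)
    draw(-.055,.055,-.09,.09,.014,(0,0,255)); draw(-.025,.025,.0525,.0705,.042,(0,255,0)); draw(-.025,.025,.008,.020,.042,(255,0,0)); draw(-.001,.001,-.0455,-.0435,.072,(255,0,255))
    cv2.imwrite(f'pics/ov_{n}.png',a)
E
python3 blk.py
```

```text
top 137 rect [514.4 358.6] [18.4 31. ] 58.5 cent 514.4 358.6 axis 148.7
top 145 rect [514.3 358.4] [17.  29.8] 60.0 cent 514.3 358.4 axis 148.4
top 153 rect [514.2 358.3] [15.9 28.5] 58.4 cent 514.2 358.3 axis 148.0
scene 152 rect [516.2 359.8] [20.1 38. ] 55.3 cent 516.3 359.5 axis 146.1
scene 160 rect [516.1 359.8] [18.7 36.7] 55.2 cent 516.2 359.6 axis 146.0
scene 168 rect [516.  359.7] [17.6 35. ] 56.0 cent 516.2 359.6 axis 146.2
[(-20, 107), (-19, 109), (-18, 111), (-17, 112), (-16, 112), (-15, 114), (-14, 116), (-13, 120), (-12, 125), (-11, 131), (-10, 138), (-9, 145), (-8, 151), (-7, 155), (-6, 159), (-5, 162), (-4, 165), (-3, 167), (-2, 169), (-1, 170), (0, 171), (1, 172), (2, 171), (3, 169), (4, 164), (5, 158), (6, 150), (7, 143), (8, 135), (9, 126), (10, 117), (11, 109), (12, 101), (13, 94), (14, 88), (15, 83), (16, 79), (17, 76), (18, 72), (19, 68), (20, 64), (21, 61), (22, 57), (23, 54), (24, 50), (25, 47), (26, 45), (27, 43), (28, 42), (29, 41), (30, 41), (31, 41), (32, 41), (33, 41), (34, 41), (35, 41), (36, 41), (37, 41), (38, 42), (39, 43), (40, 46), (41, 51), (42, 59), (43, 70), (44, 85), (45, 100), (46, 113), (47, 124), (48, 132), (49, 136), (50, 137), (51, 135), (52, 130), (53, 124), (54, 118), (55, 110), (56, 103), (57, 97), (58, 92), (59, 87), (60, 84), (61, 82), (62, 82), (63, 82), (64, 82), (65, 82), (66, 81), (67, 79), (68, 76), (69, 73), (70, 69), (71, 64), (72, 60), (73, 56), (74, 53), (75, 50), (76, 48), (77, 46), (78, 45), (79, 44), (80, 44), (81, 44), (82, 44), (83, 44), (84, 44), (85, 44)]
```

```bash
sleep 1
```

```text
(no output)
```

View pics/ov_top.png

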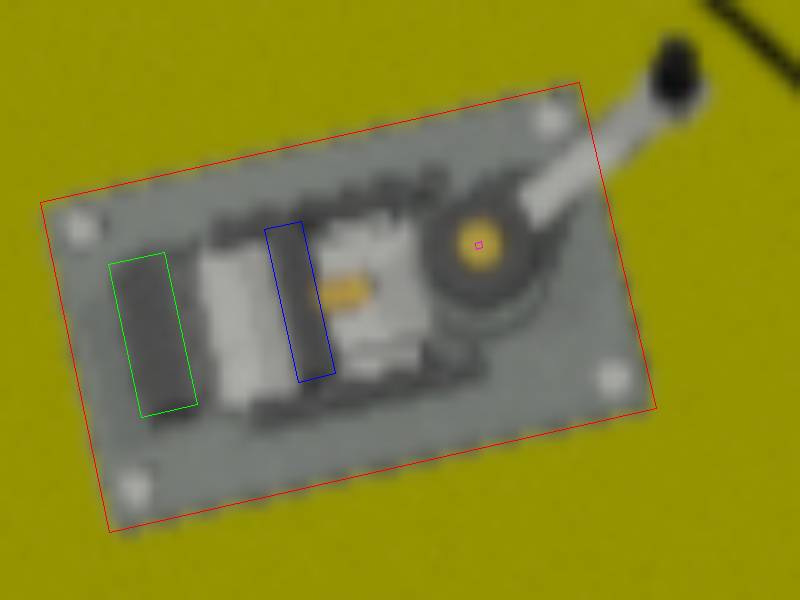

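View pics/ov_scene.png

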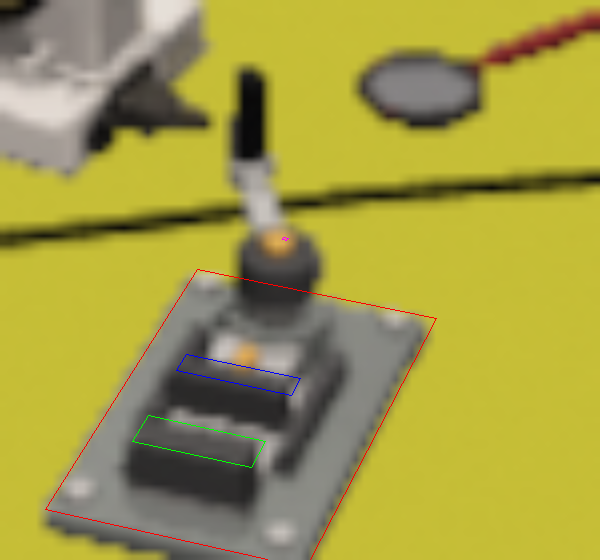

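Request:
drive_tool(steps=[-0.0286,-0.0263,0,0,0,0,-1,-0.0286,-0.0263,0,0,0,0,-1,-0.0286,-0.0263,0,0,0,0,-1,-0.0286,-0.0263,0,0,0,0,-1,-0.0286,-0.0263,0,0,0,0,-1,-0.0286,-0.0263,0,0,0,0,-1,-0.0286,-0.0263,0,0,0,0,-1,-0.0286,-0.0263,0,0,0,0,-1])

```text
clock: 0.77
eef_pos: [0.2909, -0.1803, 0.3037]
tool_rot: [0.82, -0.573, -0.0, -0.0]
ft_force: [0.7, -0.2, 0.3]
grip_width: 0.0857
```

Request:
drive_tool(steps=[-0.0286,-0.0263,0,0,0,0,-1,-0.0286,-0.0263,0,0,0,0,-1,-0.0286,-0.0263,0,0,0,0,-1,-0.0286,-0.0263,0,0,0,0,-1,-0.0286,-0.0263,0,0,0,0,-1,-0.0286,-0.0263,0,0,0,0,-1,-0.0286,-0.0263,0,0,0,0,-1,-0.0286,-0.0263,0,0,0,0,-1])

```text
clock: 1.43
eef_pos: [0.4096, 0.1073, 0.3037]
tool_rot: [0.82, -0.572, -0.0, 0.0]
ft_force: [0.9, -0.8, -0.2]
grip_width: 0.085
```

Request:
drive_tool(steps=[-0.0286,-0.0263,0,0,0,0,-1,-0.0286,-0.0263,0,0,0,0,-1,-0.0286,-0.0263,0,0,0,0,-1,-0.0286,-0.0263,0,0,0,0,-1,0,0,0,0,0,-7,-1,0,0,0,0,0,-7,-1,0,0,0,0,0,-7,-1,0,0,0,0,0,-7,-1])

```text
clock: 2.1
eef_pos: [0.482, 0.2134, 0.3037]
tool_rot: [0.944, -0.329, -0.011, -0.01]
ft_force: [-0.5, -0.7, 0.0]
grip_width: 0.0858
```

```bash
cat >> h.py <<'E'
from scipy.spatial.transform import Rotation as Ro
def st():
    o=bot.get_obs();R=Ro.from_quat(o['tool_rot']).as_matrix()
    print('t',round(o['clock'],2),'pos',o['eef_pos'].round(4),'xyaw',round(np.degrees(np.arctan2(R[1,0],R[0,0])),1),'tilt',np.degrees(np.arccos(-R[2,2])).round(2),'F',o['ft_force'].round(1),'T',o['ft_torque'].round(2),'w',round(o['grip_width'],4),'q',o['joint_pos'].round(2)); return o,R
def go(target,yaw=None):
    o,R=st(); dl=R.T@(np.array(target)-o['eef_pos']); print('tool shift',dl.round(4))
    if yaw is not None:
        c=np.degrees(np.arctan2(R[1,0],R[0,0])); print('tool turn z',round(-((yaw-c+180)%360-180),2))
E
python3 -c "
from h import *
print(bot.tip_reach);go([.515,.359,.2],-32.5)"
```

```text
0.0726
t 2.1 pos [0.482  0.2134 0.3037] xyaw -38.5 tilt 1.7 F [-0.5 -0.7  0. ] T [-0.05 -0.04  0.04] w 0.0858 q [0.4  0.3  0.08 1.36 0.03 2.65]
tool shift [-0.0619 -0.1332  0.107 ]
tool turn z -5.95
```

Request:
drive_tool(steps=[-0.0155,-0.0333,0,0,0,-1.5,-1,-0.0155,-0.0333,0,0,0,-1.5,-1,-0.0155,-0.0333,0,0,0,-1.5,-1,-0.0155,-0.0333,0,0,0,-1.5,-1,0,0,0,0,0,0,-1,0,0,0,0,0,0,-1,0,0,0,0,0,0,-1])

```text
clock: 2.68
eef_pos: [0.5114, 0.3568, 0.3072]
tool_rot: [0.959, -0.282, -0.01, -0.01]
ft_force: [0.0, 0.4, 0.2]
grip_width: 0.0852
```

```bash
python3 -c "
from h import *
go([.515,.359,.2],-32.5)"
```

```text
t 2.68 pos [0.5114 0.3568 0.3072] xyaw -32.8 tilt 1.66 F [0.  0.4 0.2] T [-0.02  0.02  0.  ] w 0.0852 q [0.6  0.49 0.38 1.45 0.03 2.74]
tool shift [ 0.0045 -0.0023  0.1071]
tool turn z -0.31
```

```bash
cat >> h.py <<'E'
def goto(target,yaw):
    o,R=st(); a=np.radians(yaw); x=np.array([np.cos(a),np.sin(a),0]);z=np.array([0,0,-1.]);Rt=np.stack([x,np.cross(z,x),z],1)
    rv=np.degrees(Ro.from_matrix(R.T@Rt).as_rotvec()); print('shift now-axes',(R.T@(np.array(target)-o['eef_pos'])).round(4),'target-axes',(Rt.T@(np.array(target)-o['eef_pos'])).round(4),'rotvec deg',rv.round(2))
E
python3 -c "
from h import *
goto([.515,.359,.2],-32.5)"
```

```text
t 2.68 pos [0.5114 0.3568 0.3072] xyaw -32.8 tilt 1.66 F [0.  0.4 0.2] T [-0.02  0.02  0.  ] w 0.0852 q [0.6  0.49 0.38 1.45 0.03 2.74]
shift now-axes [ 0.0045 -0.0023  0.1071] target-axes [ 0.0019 -0.0038  0.1072] rotvec deg [-0.81  1.45 -0.32]
```

Request:
drive_tool(steps=[0,0,0,-0.81,1.45,-0.32,-1,0.0019,-0.0038,0.036,0,0,0,-1,0,0,0.036,0,0,0,-1,0,0,0.035,0,0,0,-1,0,0,0,0,0,0,-1,0,0,0,0,0,0,-1,0,0,0,0,0,0,-1])

```text
clock: 3.27
eef_pos: [0.5166, 0.359, 0.2036]
tool_rot: [0.96, -0.281, 0.002, -0.002]
ft_force: [0.4, -0.5, 0.4]
grip_width: 0.0852
```

```bash
python3 -c "
from h import *
goto([.515,.359,.098],-32.5)
for n in('top','scene'):
    im,d,m=save(n);cv2.imwrite(f'pics/{n}1.png',im[...,::-1])
    o=bot.get_obs();q=proj(m,[o['eef_pos'],[.515,.359,.06]]);print(n,q.round(1))
    if n=='scene': cv2.imwrite('pics/s1.png',cv2.resize(im[200:350,150:300],None,fx=4,fy=4)[...,::-1])
"
```

```text
t 3.27 pos [0.5166 0.359  0.2036] xyaw -32.6 tilt 0.29 F [ 0.4 -0.5  0.4] T [ 0.01 -0.02  0.01] w 0.0852 q [0.61 0.55 0.2  1.22 0.   2.75]
shift now-axes [-0.0015  0.0013  0.1056] target-axes [-0.0013  0.0008  0.1056] rotvec deg [-0.28 -0.1  -0.09]
top [[148.8 209.2]
 [163.9 217.5]]
scene [[215.3 241.3]
 [219.1 283.2]]
```

View pics/s1.png

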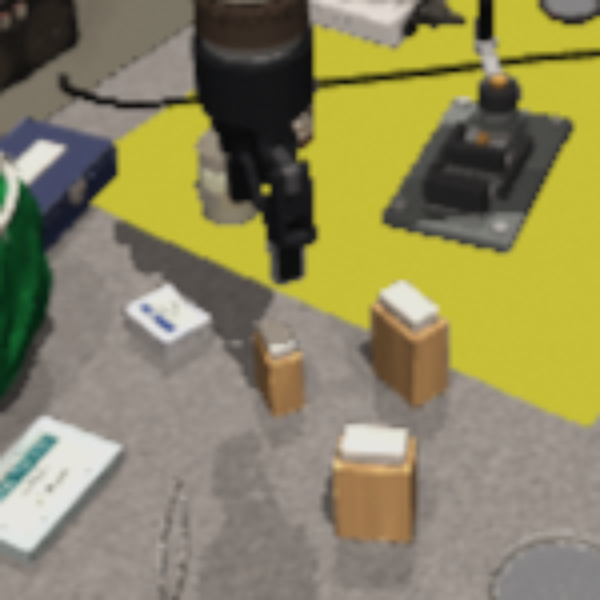

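Request:
drive_tool(steps=[-0.0013,0.0008,0.035,-0.28,-0.1,0,-1,0,0,0.035,0,0,0,-1,0,0,0.035,0,0,0,-1,0,0,0,0,0,0,-1,0,0,0,0,0,0,-1,0,0,0,0,0,0,-1])

```text
clock: 3.87
eef_pos: [0.5157, 0.3605, 0.0993]
tool_rot: [0.96, -0.28, 0.001, -0.001]
ft_force: [0.5, 0.1, 0.1]
grip_width: 0.0855
```

```bash
python3 -c "
from h import *
goto([.515,.359,.098],-32.5)
for n in('scene',):
    im,d,m=save(n)
    cv2.imwrite('pics/s2.png',cv2.resize(im[220:330,170:280],None,fx=5,fy=5)[...,::-1])
"
```

```text
t 3.87 pos [0.5157 0.3605 0.0993] xyaw -32.5 tilt 0.11 F [0.5 0.1 0.1] T [-0.   -0.02 -0.05] w 0.0855 q [0.61 0.64 0.07 1.   0.   2.75]
shift now-axes [0.0002 0.0016 0.0013] target-axes [0.0002 0.0016 0.0013] rotvec deg [-0.11 -0.04 -0.02]
```

View pics/s2.png

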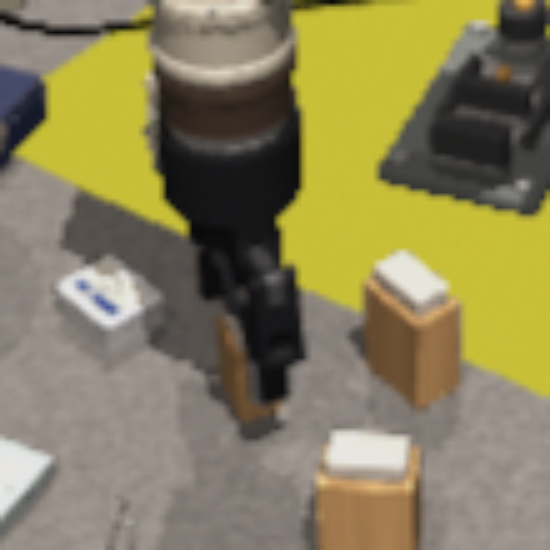

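Request:
drive_tool(steps=[0.0002,0.0012,0.001,0,0,0,-0.4,0,0,0,0,0,0,0,0,0,0,0,0,0,0.3,0,0,0,0,0,0,0.6,0,0,0,0,0,0,1,0,0,0,0,0,0,1,0,0,0,0,0,0,1,0,0,0,0,0,0,1])

```text
clock: 4.58
eef_pos: [0.5142, 0.3587, 0.0964]
tool_rot: [0.96, -0.28, -0.0, 0.0]
ft_force: [-0.7, 0.2, 6.4]
grip_width: 0.0372
```

Request:
drive_tool(steps=[0,0,0,0,0,0,1,0,0,0,0,0,0,1,0,0,0,0,0,0,1])

```text
clock: 4.83
eef_pos: [0.5142, 0.3587, 0.0964]
tool_rot: [0.96, -0.28, -0.0, 0.0]
ft_force: [0.5, 0.1, 5.6]
grip_width: 0.0371
```

```bash
python3 -c "
from h import *
st()"
```

```text
t 4.83 pos [0.5142 0.3587 0.0964] xyaw -32.5 tilt 0.03 F [0.5 0.1 5.6] T [-0.05  0.07  0.04] w 0.0371 q [0.61 0.64 0.06 0.99 0.   2.75]
```

Request:
drive_tool(steps=[0,0,-0.01,0,0,0,1,0,0,-0.035,0,0,0,1,0,0,-0.04,0,0,0,1,0,0,-0.04,0,0,0,1,0,0,-0.025,0,0,0,1,0,0,0,0,0,0,1,0,0,0,0,0,0,1])

```text
clock: 5.42
eef_pos: [0.5145, 0.3589, 0.2475]
tool_rot: [0.96, -0.28, 0.0, -0.001]
ft_force: [-0.6, 0.0, -1.3]
grip_width: 0.037
```

```bash
python3 -c "
from h import *
goto([.5285,.0994,.246],-32.5)
for n in('scene',):
    im,d,m=save(n)
    cv2.imwrite('pics/s3.png',cv2.resize(im[180:330,150:300],None,fx=4,fy=4)[...,::-1])
"
```

```text
t 5.42 pos [0.5145 0.3589 0.2475] xyaw -32.5 tilt 0.08 F [-0.6  0.  -1.3] T [ 0.02 -0.02 -0.03] w 0.037 q [0.61 0.52 0.27 1.32 0.   2.75]
shift now-axes [0.1513 0.2113 0.0013] target-axes [0.1512 0.2114 0.0015] rotvec deg [-0.08 -0.03 -0.01]
```

View pics/s3.png

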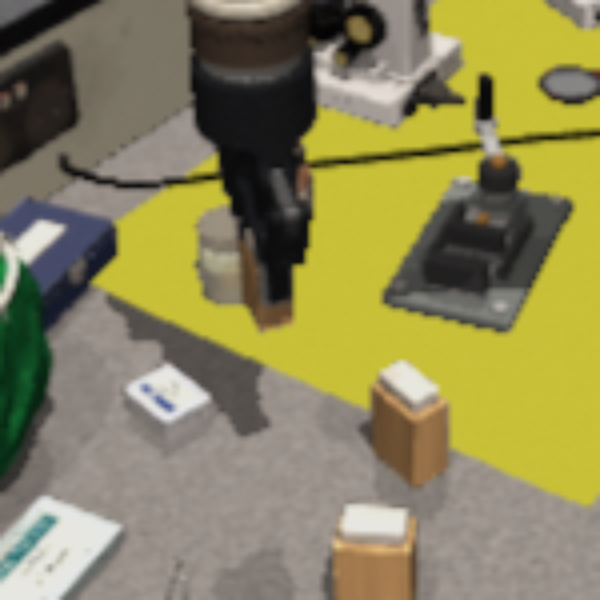

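Request:
drive_tool(steps=[0.0216,0.0302,0,0,0,0,1,0.0216,0.0302,0,0,0,0,1,0.0216,0.0302,0,0,0,0,1,0.0216,0.0302,0,0,0,0,1,0.0216,0.0302,0,0,0,0,1,0.0216,0.0302,0,0,0,0,1,0.0216,0.0302,0,0,0,0,1])

```text
clock: 6.05
eef_pos: [0.526, 0.097, 0.2429]
tool_rot: [0.96, -0.28, -0.003, 0.002]
ft_force: [1.0, -0.3, -0.6]
grip_width: 0.0373
```

Request:
drive_tool(steps=[0,0,0,0,0,-6.7,1,0,0,0,0,0,-6.7,1,0,0,0,0,0,-6.7,1,0,0,0,0,0,-6.7,1,0,0,0,0,0,-6.7,1,0,0,0,0,0,-6.7,1,0,0,0,0,0,-6.7,1,0,0,0,0,0,0,1])

```text
clock: 6.72
eef_pos: [0.5263, 0.0987, 0.2429]
tool_rot: [0.992, 0.126, -0.004, 0.001]
ft_force: [0.1, -0.3, -0.7]
grip_width: 0.0369
```

Request:
drive_tool(steps=[0,0,0,0,0,0,1,0,0,0,0,0,0,1])

```text
clock: 6.88
eef_pos: [0.5271, 0.0988, 0.2442]
tool_rot: [0.992, 0.124, -0.003, 0.001]
ft_force: [0.1, 0.1, -1.1]
grip_width: 0.0366
```

```bash
python3 -c "
from h import *
goto([.5285,.0994,.17],14.35)
"
```

```text
t 6.88 pos [0.5271 0.0988 0.2442] xyaw 14.2 tilt 0.32 F [ 0.1  0.1 -1.1] T [-0.01 -0.02  0.02] w 0.0366 q [ 0.19  0.35 -0.01  1.22 -0.    1.51]
shift now-axes [ 0.0019 -0.0002  0.0742] target-axes [ 0.0015 -0.0002  0.0742] rotvec deg [ 0.04  0.31 -0.1 ]
```

Request:
drive_tool(steps=[0,0,0,0,0.3,-0.1,1,0.0015,0,0.03,0,0,0,1,0,0,0.03,0,0,0,1,0,0,0.029,0,0,0,1,0,0,0,0,0,0,1,0,0,0,0,0,0,1,0,0,0,0,0,0,1])

```text
clock: 7.47
eef_pos: [0.5302, 0.0995, 0.1579]
tool_rot: [0.992, 0.126, 0.002, 0.0]
ft_force: [1.2, -0.4, -0.5]
grip_width: 0.0365
```

```bash
python3 -c "
from h import *
goto([.5285,.0994,.1164],14.35)
im,d,m=save('scene'); np.savez('scene4.npz',im=im,d=d)
cv2.imwrite('pics/s4.png',cv2.resize(im[180:270,230:320],None,fx=6,fy=6,interpolation=2)[...,::-1])
im,d,m=save('top'); np.savez('top4.npz',im=im,d=d)
cv2.imwrite('pics/t4.png',cv2.resize(im[180:250,210:310],None,fx=7,fy=7,interpolation=2)[...,::-1])
"
```

```text
t 7.47 pos [0.5302 0.0995 0.1579] xyaw 14.5 tilt 0.26 F [ 1.2 -0.4 -0.5] T [ 0.02 -0.02 -0.01] w 0.0365 q [ 0.19  0.42 -0.14  1.01 -0.    1.5 ]
shift now-axes [-0.0019 -0.0004  0.0415] target-axes [-0.0017 -0.0004  0.0415] rotvec deg [ 0.06 -0.25  0.11]
```

View pics/s4.png

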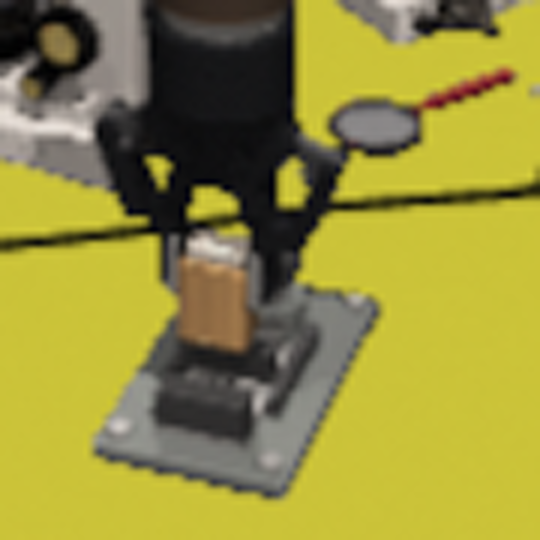

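View pics/t4.png

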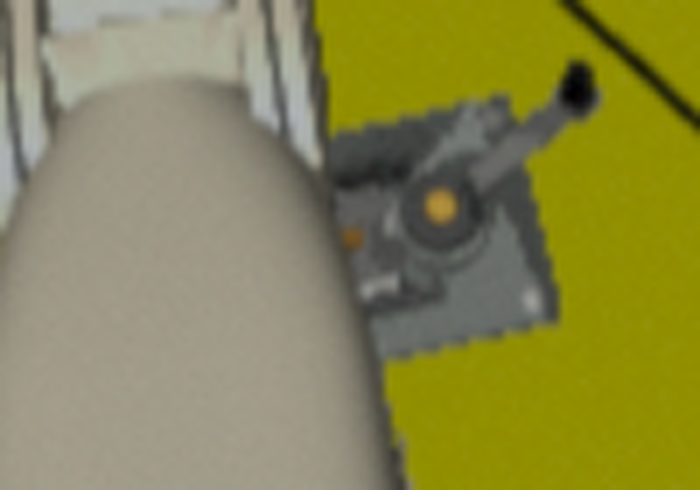

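```bash
python3 -c "
from h import *
im=np.load('scene4.npz')['im'].astype(int);m=vision.camera_model('scene')
c=np.array([.5375,.0643]);yaw=np.radians(14.33);ex=np.array([np.cos(yaw),np.sin(yaw)]);ey=np.array([-ex[1],ex[0]])
w=((im[...,0]-im[...,2]>45)&(im[...,0]-im[...,1]>20)).astype(np.uint8)
mm=np.zeros_like(w);mm[210:245,250:280]=w[210:245,250:280]
n,l,s,_=cv2.connectedComponentsWithStats(mm);i=1+np.argmax(s[1:,4]);print(s[i])
v,u=np.nonzero(l==i)
for uu in range(u.min(),u.max()+1):
    b=v[u==uu].max(); P=world(m,uu,b+.5,.0615)[:2]-c; print(uu,b,(P@ex).round(4),(P@ey).round(4))
print('expect TCP',(np.array([.5302,.0995])-c)@ex,(np.array([.5302,.0995])-c)@ey)
"
```

```text
[260 223  12  16 155]
260 235 0.021 0.045
261 236 0.0162 0.0489
262 236 0.0132 0.0478
263 236 0.0102 0.0467
264 236 0.0072 0.0456
265 236 0.0041 0.0446
266 237 -0.0007 0.0485
267 237 -0.0037 0.0474
268 237 -0.0067 0.0463
269 238 -0.0114 0.0503
270 237 -0.0127 0.0441
271 235 -0.0122 0.0329
expect TCP 0.001639353898605942 0.03591159309742643
```

Request:
drive_tool(steps=[-0.0015,-0.0005,0,0.06,-0.25,0.11,1,0,0,0.012,0,0,0,1,0,0,0.008,0,0,0,1,0,0,0.008,0,0,0,1,0,0,0.006,0,0,0,1,0,0,0,0,0,0,1,0,0,0,0,0,0,1])

```text
clock: 8.15
eef_pos: [0.5275, 0.0993, 0.1221]
tool_rot: [0.992, 0.125, -0.001, 0.0]
ft_force: [-0.4, 0.2, -0.8]
grip_width: 0.037
```

```bash
python3 -c "
from h import *
goto([.5285,.0998,.1164],14.35)
"
```

```text
t 8.15 pos [0.5275 0.0993 0.1221] xyaw 14.4 tilt 0.17 F [-0.4  0.2 -0.8] T [ 0.    0.03 -0.02] w 0.037 q [ 0.19  0.46 -0.18  0.93 -0.    1.51]
shift now-axes [ 0.0011 -0.0002  0.0057] target-axes [ 0.0011 -0.0002  0.0057] rotvec deg [-0.01  0.17  0.02]
```

Request:
drive_tool(steps=[0.001,0,0.002,0,0.17,0,1,0,0,0.002,0,0,0,1,0,0,0.001,0,0,0,1,0,0,0,0,0,0,1,0,0,0,0,0,0,1])

```text
clock: 8.57
eef_pos: [0.5288, 0.0996, 0.1176]
tool_rot: [0.992, 0.125, 0.001, -0.0]
ft_force: [0.4, 0.4, -0.8]
grip_width: 0.0372
```

```bash
python3 -c "
from h import *
goto([.5285,.0998,.1164],14.35)
"
```

```text
t 8.57 pos [0.5288 0.0996 0.1176] xyaw 14.4 tilt 0.07 F [ 0.4  0.4 -0.8] T [ 0.06  0.01 -0.03] w 0.0372 q [ 0.19  0.47 -0.19  0.92  0.    1.51]
shift now-axes [-0.0002 -0.0002  0.0012] target-axes [-0.0002 -0.0002  0.0012] rotvec deg [-0.01 -0.07  0.02]
```

Request:
drive_tool(steps=[0,0,0.001,0,0,0,1,0,0,0.0005,0,0,0,1,0,0,0,0,0,0,1,0,0,0,0,0,0,1])

```text
clock: 8.9
eef_pos: [0.5289, 0.0997, 0.1164]
tool_rot: [0.992, 0.125, 0.001, -0.0]
ft_force: [-0.5, 0.4, 2.0]
grip_width: 0.0366
```

Request:
drive_tool(steps=[0,0,0,0,0,0,0.1,0,0,0,0,0,0,-0.1,0,0,0,0,0,0,-0.2,0,0,0,0,0,0,-0.3,0,0,0,0,0,0,-0.3,0,0,0,0,0,0,-0.3])

```text
clock: 9.4
eef_pos: [0.5288, 0.0996, 0.1159]
tool_rot: [0.992, 0.125, 0.001, -0.0]
ft_force: [-0.4, 0.0, -0.3]
grip_width: 0.0552
```

```bash
python3 -c "
from h import *
st()
im,d,m=save('scene')
cv2.imwrite('pics/s5.png',cv2.resize(im[180:270,230:320],None,fx=6,fy=6,interpolation=2)[...,::-1])
"
```

```text
t 9.4 pos [0.5288 0.0996 0.1159] xyaw 14.4 tilt 0.06 F [-0.4  0.  -0.3] T [ 0.02  0.04 -0.04] w 0.0552 q [ 0.19  0.47 -0.19  0.91  0.    1.51]
```

View pics/s5.png

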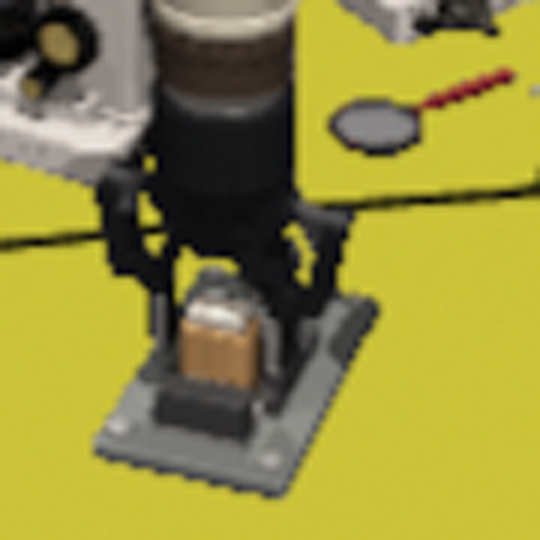

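Request:
drive_tool(steps=[0,0,-0.01,0,0,0,-0.3,0,0,-0.03,0,0,0,-0.3,0,0,-0.04,0,0,0,-0.3,0,0,-0.04,0,0,0,-0.3,0,0,-0.02,0,0,0,-0.3,0,0,0,0,0,0,-0.3])

```text
clock: 9.95
eef_pos: [0.5314, 0.1001, 0.2631]
tool_rot: [0.992, 0.125, 0.007, -0.001]
ft_force: [0.9, 0.5, 0.3]
grip_width: 0.0553
```

```bash
python3 - <<'E'
from h import *
st()
c=np.array([.5375,.0643]);yaw=np.radians(14.33);ex=np.array([np.cos(yaw),np.sin(yaw)]);ey=np.array([-ex[1],ex[0]])
A=c-.0448*ey; print('axis',A)
im=np.load('top0.npz')['im'].astype(float);m=vision.camera_model('top')
g=im.mean(-1)[186:200,286:300]; print(g.astype(int))
w=np.clip(90-g,0,None); yy,xx=np.indices(g.shape); sel=(xx<=9)&(yy>=2)&(yy-xx>-6); w=w*sel
print(286+(w*xx).sum()/w.sum(),186+(w*yy).sum()/w.sum())
for ph in np.arange(-70,-10,1.):pass
u,v=286+(w*xx).sum()/w.sum(),186+(w*yy).sum()/w.sum()
for z in (.081,.085,.09,.103):
    P=world(m,u,v,z)[:2]-A; print(z,(P+A).round(4),'r',np.hypot(*P).round(4),'ang',np.degrees(np.arctan2(P[1],P[0])).round(1))
# scene
im,d,m=save('scene');np.savez('scene6.npz',im=im,d=d)
cv2.imwrite('pics/s6.png',cv2.resize(im[180:270,230:320],None,fx=6,fy=6,interpolation=2)[...,::-1])
g=im.mean(-1)[195:215,264:280];print(g.astype(int))
im,d,m=save('top');np.savez('top6.npz',im=im,d=d)
cv2.imwrite('pics/t6.png',cv2.resize(im[180:250,210:310],None,fx=7,fy=7,interpolation=2)[...,::-1])
E
```

```text
t 9.95 pos [0.5314 0.1001 0.2631] xyaw 14.4 tilt 0.78 F [0.9 0.5 0.3] T [ 0.01 -0.04  0.01] w 0.0553 q [0.19 0.33 0.02 1.25 0.   1.51]
axis [0.54858828 0.0208939 ]
[[ 97  99  98 100  98  98  98  97  95  84  60  31  31  64]
 [ 99 100  98  97  97  97  99  97  97  96  86  70  40  30]
 [ 97 100  97  97 100  90  78  85  93  96  97  92  72  42]
 [100  99  98  96  95  58  42  52  75  97  98  98  93  74]
 [ 99  99  99  96  77  35  27  30  53  96  99  99  99  94]
 [ 98  97 100  98  58  29  23  27  51  93  98  97  97  98]
 [100 100 110 117  52  15  19  22  44  95  99  98 100  97]
 [ 99 103 118 130  52  15  13  17  47 108 106  98 100  97]
 [106 116 130 137  73  34  20  34  77 120 109  99  97  99]
 [117 132 139 140 109  85  62  72 106 117 104  98  99 100]
 [132 141 143 141 132 119  91  95 116 110  98  98  99  98]
 [141 145 143 141 137 125 108 104 107  97  99  99  98  97]
 [145 143 137 127 124 112 106 102  99  99 102  99  98  97]
 [153 144 117 112 108  99  99 102  98  98  98  98 100  98]]
292.0873634945398 191.800089146423
0.081 [ 0.6027 -0.0383] r 0.0802 ang -47.6
0.085 [ 0.6018 -0.0382] r 0.079
[... 737 characters left out ...]
 110 152 152 152 153 152 152]
 [ 34  27 112 152 120  45   5   8   7 110 152 152 153 153 152 151]
 [125 125 140 153 121  46   8   8   7 110 153 152 153 153 153 152]
 [152 151 152 152 115  34   8   8   7 109 152 152 152 152 152 152]
 [152 152 152 152 114  31   8   9   7 110 152 152 152 152 152 153]
 [152 153 153 152 115  34   9   9  20  89 141 153 153 152 153 153]
 [152 152 152 152 126  80  67  66  75  77 128 153 152 152 152 152]
 [152 153 152 152 127  88  85  86  87  75 123 152 152 152 152 152]
 [152 153 152 153 125  79  84  88  87 115 143 152 152 152 152 153]
 [153 152 153 152 145 109  81  89  88 105 139 152 152 152 153 153]
 [153 153 153 152 152 144 123 108 106 111 116 109 104  96  93  89]]
```

View pics/s6.png

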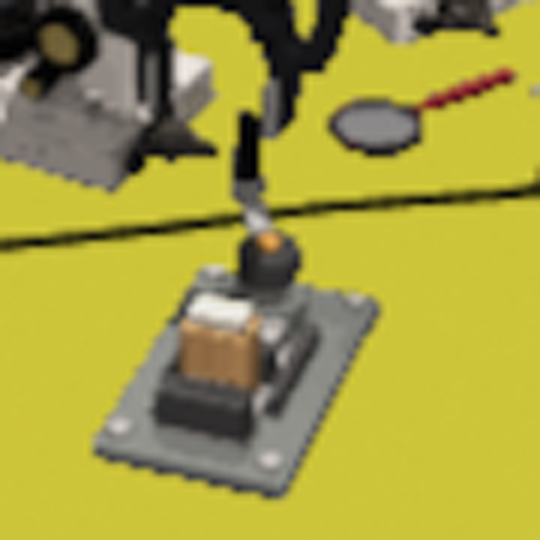

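```bash
python3 - <<'E'
from h import *
C0=cloud(vision.camera_model('top'),np.load('top0.npz')['d']);C=C0.reshape(-1,3)
s=(C[:,0]<.75)&(C[:,0]>.5)&(C[:,1]>-.2)&(C[:,1]<.0)&(C[:,2]>.03)&(C[:,2]<.6)
P=C[s];dd=np.hypot(P[:,0]-.6025,P[:,1]+.0383); P=P[dd>.03];dd=dd[dd>.03]
i=np.argsort(dd)[:25];print(np.c_[P[i],dd[i]].round(3))
goto([.6025,-.0383,.22],42.4)
E
```

```text
[[ 0.581 -0.017  0.059  0.03 ]
 [ 0.583 -0.014  0.062  0.031]
 [ 0.586 -0.011  0.061  0.032]
 [ 0.577 -0.017  0.06   0.033]
 [ 0.58  -0.014  0.062  0.033]
 [ 0.584 -0.011  0.058  0.033]
 [ 0.577 -0.014  0.061  0.035]
 [ 0.58  -0.011  0.06   0.035]
 [ 0.584 -0.008  0.059  0.036]
 [ 0.574 -0.014  0.058  0.037]
 [ 0.577 -0.011  0.062  0.038]
 [ 0.58  -0.008  0.063  0.038]
 [ 0.574 -0.011  0.06   0.039]
 [ 0.577 -0.008  0.058  0.039]
 [ 0.58  -0.005  0.062  0.041]
 [ 0.571 -0.011  0.06   0.042]
 [ 0.577 -0.005  0.059  0.042]
 [ 0.573 -0.008  0.064  0.042]
 [ 0.58  -0.002  0.057  0.043]
 [ 0.574 -0.005  0.059  0.044]
 [ 0.57  -0.008  0.064  0.044]
 [ 0.576 -0.002  0.062  0.045]
 [ 0.568 -0.008  0.055  0.046]
 [ 0.57  -0.005  0.06   0.046]
 [ 0.574 -0.002  0.058  0.046]]
t 10.05 pos [0.5291 0.0997 0.2577] xyaw 14.4 tilt 0.26 F [-0.3  0.9 -1.5] T [-0.06  0.01  0.01] w 0.0557 q [0.19 0.34 0.01 1.24 0.   1.51]
shift now-axes [0.0367 0.1519 0.0379] target-axes [-0.0388  0.1514  0.0377] rotvec deg [  0.07  -0.25 -28.02]
```

Request:
drive_tool(steps=[0.0092,0.038,0,0,0,0,-0.3,0.0092,0.038,0,0,0,0,-0.3,0.0092,0.038,0,0,0,0,-0.3,0.0092,0.038,0,0,0,0,-0.3,0,0,0.02,0,0,-7,-0.3,0,0,0.018,0,0,-7,-0.3,0,0,0,0,0,-7,-0.3,0,0,0,0,0,-7,-0.3])

```text
clock: 10.72
eef_pos: [0.5999, -0.039, 0.2137]
tool_rot: [0.931, 0.364, -0.003, -0.002]
ft_force: [0.5, -1.0, 0.3]
grip_width: 0.0554
```

Request:
drive_tool(steps=[0,0,0,0,0,0,-0.3,0,0,0,0,0,0,-0.3])

```text
clock: 10.88
eef_pos: [0.6012, -0.0385, 0.2163]
tool_rot: [0.933, 0.36, -0.001, -0.001]
ft_force: [-0.9, 0.5, 0.2]
grip_width: 0.0557
```

```bash
python3 - <<'E'
from h import *
goto([.6025,-.0383,.139],42.4)
im,d,m=save('scene')
cv2.imwrite('pics/s7.png',cv2.resize(im[160:260,230:330],None,fx=6,fy=6,interpolation=2)[...,::-1])
E
```

```text
t 10.88 pos [ 0.6012 -0.0385  0.2163] xyaw 42.2 tilt 0.13 F [-0.9  0.5  0.2] T [ 0.03 -0.05  0.01] w 0.0557 q [-0.06  0.49  0.14  1.22  0.    0.77]
shift now-axes [0.0012 0.0009 0.0773] target-axes [0.0011 0.0007 0.0773] rotvec deg [-0.11  0.07 -0.21]
```

View pics/s7.png

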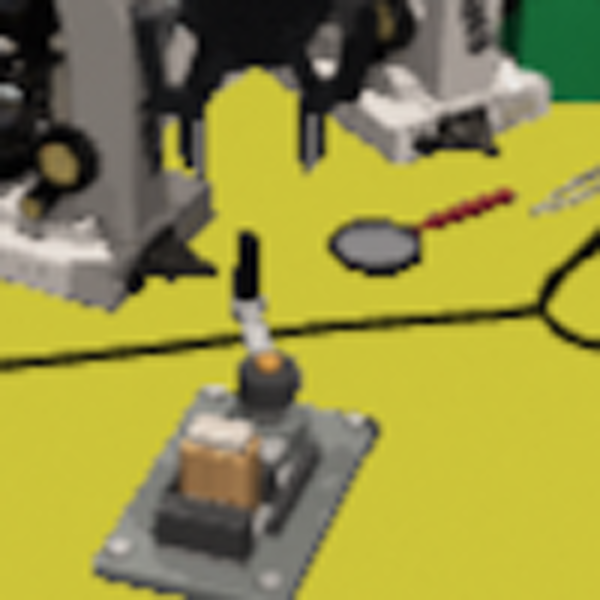

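Request:
drive_tool(steps=[0.001,0.0007,0.025,0,0,-0.2,-0.3,0,0,0.025,0,0,0,-0.3,0,0,0.024,0,0,0,-0.3,0,0,0,0,0,0,-0.3,0,0,0,0,0,0,-0.3])

```text
clock: 11.35
eef_pos: [0.6021, -0.0381, 0.1428]
tool_rot: [0.932, 0.363, -0.001, -0.001]
ft_force: [-0.0, 0.1, -0.1]
grip_width: 0.0555
```

```bash
python3 - <<'E'
from h import *
goto([.6025,-.0383,.142],42.4)
im,d,m=save('scene')
cv2.imwrite('pics/s8.png',cv2.resize(im[160:260,230:330],None,fx=6,fy=6,interpolation=2)[...,::-1])
E
```

```text
t 11.35 pos [ 0.6021 -0.0381  0.1428] xyaw 42.5 tilt 0.17 F [-0.   0.1 -0.1] T [-0.03 -0.03  0.02] w 0.0555 q [-0.06  0.55  0.04  1.06  0.    0.77]
shift now-axes [0.0001 0.0004 0.0008] target-axes [0.0001 0.0004 0.0008] rotvec deg [-0.14  0.1   0.11]
```

View pics/s8.png

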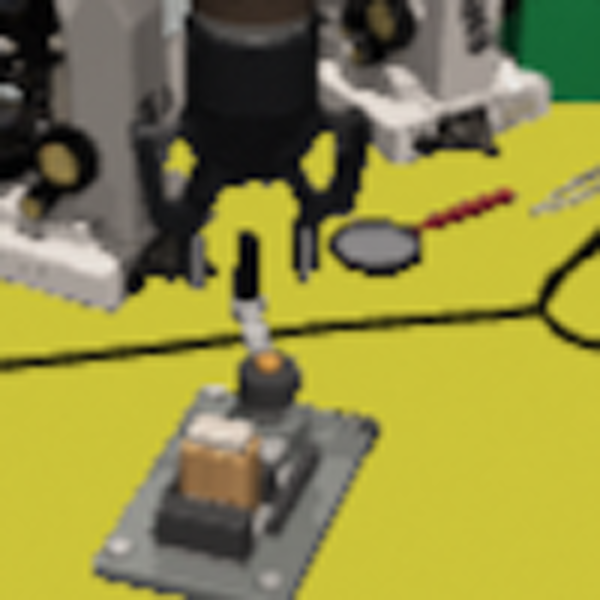

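Request:
drive_tool(steps=[0,0,0,0,0,0,0.3,0,0,0,0,0,0,0.6,0,0,0,0,0,0,0.8,0,0,0,0,0,0,1,0,0,0,0,0,0,1,0,0,0,0,0,0,1,0,0,0,0,0,0,1])

```text
clock: 11.98
eef_pos: [0.604, -0.039, 0.1455]
tool_rot: [0.932, 0.363, 0.001, 0.001]
ft_force: [-0.7, -3.2, 5.9]
grip_width: 0.0144
```

```bash
cat >> h.py <<'E'
A0=np.array([.5486,.0209])
def hs():
    o,R=st(); r=o['eef_pos'][:2]-A0; th=np.arctan2(r[1],r[0]); t=np.array([np.sin(th),-np.cos(th)]); F=o['ft_force'][:2]
    print('theta',np.degrees(th).round(2),'r',np.hypot(*r).round(4),'resist',(-F@t).round(2),'radialF',(F@r/np.hypot(*r)).round(2),'rot z',round(-(np.degrees(th)+90-np.degrees(np.arctan2(R[1,0],R[0,0]))),2))
E
python3 -c "
from h import *
hs()"
```

```text
t 11.98 pos [ 0.604  -0.039   0.1455] xyaw 42.5 tilt 0.21 F [-0.7 -3.2  5.9] T [-0.5   0.24  0.04] w 0.0144 q [-0.06  0.55  0.04  1.06 -0.    0.76]
theta -47.22 r 0.0816 resist -2.68 radialF 1.91 rot z -0.24
```

Request:
drive_tool(steps=[0,0,-0.002,0,0,0,1,0,0,-0.001,0,0,0,1,0,0,0,0,0,0,1])

```text
clock: 12.23
eef_pos: [0.6036, -0.0386, 0.1466]
tool_rot: [0.932, 0.363, 0.001, 0.0]
ft_force: [1.9, -2.5, -4.1]
grip_width: 0.0142
```

```bash
python3 -c "
from h import *
hs()"
```

```text
t 12.23 pos [ 0.6036 -0.0386  0.1466] xyaw 42.6 tilt 0.09 F [ 1.9 -2.5 -4.1] T [-0.57 -0.47  0.05] w 0.0142 q [-0.06  0.55  0.05  1.06 -0.    0.76]
theta -47.22 r 0.081 resist -0.27 radialF 3.13 rot z -0.22
```

Request:
drive_tool(steps=[-0.007,-0.0003,0,0,0,5,1,-0.007,-0.0003,0,0,0,5,1,-0.007,-0.0003,0,0,0,5,1,0,0,0,0,0,0,1])

```text
clock: 12.57
eef_pos: [0.5858, -0.0508, 0.1466]
tool_rot: [0.971, 0.237, 0.0, 0.0]
ft_force: [1.6, -3.3, -4.5]
grip_width: 0.0141
```

```bash
python3 -c "
from h import *
hs()"
```

```text
t 12.57 pos [ 0.5858 -0.0508  0.1466] xyaw 27.5 tilt 0.05 F [ 1.6 -3.3 -4.5] T [-0.65 -0.33 -0.04] w 0.0141 q [-0.09  0.52 -0.01  1.04  0.    1.  ]
theta -62.56 r 0.0808 resist -0.07 radialF 3.63 rot z 0.02
```

Request:
drive_tool(steps=[-0.0057,0.0008,0.001,0,0,4,1,-0.0057,-0.0002,0,0,0,4,1])

```text
clock: 12.73
eef_pos: [0.577, -0.0551, 0.1461]
tool_rot: [0.985, 0.17, 0.001, -0.001]
ft_force: [1.8, 1.2, -0.7]
grip_width: 0.0139
```

```bash
python3 -c "
from h import *
hs()
im,d,m=save('scene')
cv2.imwrite('pics/s9.png',cv2.resize(im[160:260,230:330],None,fx=6,fy=6,interpolation=2)[...,::-1])
hs()"
```

```text
t 12.73 pos [ 0.577  -0.0551  0.1461] xyaw 19.6 tilt 0.2 F [ 1.8  1.2 -0.7] T [ 0.06 -0.5   0.21] w 0.0139 q [-0.1   0.51 -0.03  1.03  0.    1.13]
theta -69.49 r 0.0811 resist 2.09 radialF -0.52 rot z -0.92
t 12.78 pos [ 0.576  -0.0554  0.1461] xyaw 19.4 tilt 0.13 F [ 1.8 -0.  -0.7] T [ 0.19 -0.47  0.05] w 0.0143 q [-0.1   0.5  -0.04  1.03  0.    1.14]
theta -70.26 r 0.0811 resist 1.72 radialF 0.65 rot z -0.32
```

View pics/s9.png

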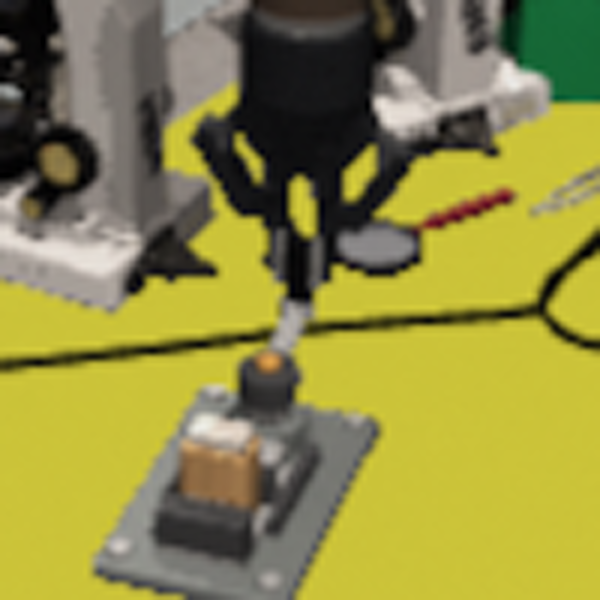

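Request:
drive_tool(steps=[-0.0028,-0.0001,0,0,0,2,1,-0.0028,0,0,0,0,2,1,-0.0028,-0.0001,0,0,0,2,1])

```text
clock: 13.03
eef_pos: [0.569, -0.0574, 0.1462]
tool_rot: [0.993, 0.12, 0.001, -0.001]
ft_force: [2.7, 0.8, -1.9]
grip_width: 0.0141
```

```bash
cat >> h.py <<'E'
def hs():
    o=bot.get_obs();R=Ro.from_quat(o['tool_rot']).as_matrix(); r=o['eef_pos'][:2]-A0; th=np.arctan2(r[1],r[0]); t=np.array([np.sin(th),-np.cos(th)]); F=o['ft_force'][:2]
    f=-F@t; print('t',round(o['clock'],2),'z',o['eef_pos'][2].round(4),'Fz',o['ft_force'][2].round(1),'theta',np.degrees(th).round(2),'r',np.hypot(*r).round(4),'resist',f.round(2),'Tz',o['ft_torque'][2].round(2),'TOTAL',(f+o['ft_torque'][2]/.08).round(2),'radialF',(F@r/np.hypot(*r)).round(2),'rot z',round(-(np.degrees(th)+90-np.degrees(np.arctan2(R[1,0],R[0,0]))),2),'tau1',o['tau'][0].round(2),o['tau'][5].round(2),'w',o['grip_width'].round(4))
E
python3 -c "
from h import *
hs()"
```

```text
Traceback (most recent call last):
  File "h.py", line 31, in hs
    f=-F@t; print('t',round(o['clock'],2),'z',o['eef_pos'][2].round(4),'Fz',o['ft_force'][2].round(1),'theta',np.degrees(th).round(2),'r',np.hypot(*r).round(4),'resist',f.round(2),'Tz',o['ft_torque'][2].round(2),'TOTAL',(f+o['ft_torque'][2]/.08).round(2),'radialF',(F@r/np.hypot(*r)).round(2),'rot z',round(-(np.degrees(th)+90-np.degrees(np.arctan2(R[1,0],R[0,0]))),2),'tau1',o['tau'][0].round(2),o['tau'][5].round(2),'w',o['grip_width'].round(4))
                                                                                                                                                                                                                                                                                                                                                                                                                                      ^^^^^^^^^^^^^^^^^^^^^
AttributeError: 'float' object has no attribute 'round'
```

```bash
sed -i "s/,'w',o\['grip_width'\].round(4))$/)/" h.py; python3 -c "
from h import *
hs()"
```

```text
t 13.03 z 0.1462 Fz -1.9 theta -75.43 r 0.0809 resist 2.83 Tz 0.16 TOTAL 4.87 radialF -0.06 rot z -0.84 tau1 -0.48 -0.16
```

Request:
drive_tool(steps=[-0.0028,-0.0001,0,0,0,2,1,-0.0028,0,0,0,0,2,1])

```text
clock: 13.2
eef_pos: [0.5635, -0.0585, 0.1461]
tool_rot: [0.996, 0.085, 0.001, -0.001]
ft_force: [3.3, 1.5, -1.1]
grip_width: 0.0139
```

```bash
python3 -c "
from h import *
hs()"
```

```text
t 13.2 z 0.1461 Fz -1.1 theta -79.4 r 0.0808 resist 3.55 Tz 0.12 TOTAL 5.06 radialF -0.86 rot z -0.86 tau1 -0.49 -0.17
```

Request:
drive_tool(steps=[-0.0028,-0.0001,0,0,0,2,1,-0.0028,0,0,0,0,2,1])

```text
clock: 13.37
eef_pos: [0.5579, -0.0593, 0.1462]
tool_rot: [0.999, 0.05, 0.001, -0.001]
ft_force: [2.8, 0.0, -2.6]
grip_width: 0.0141
```

```bash
python3 -c "
from h import *
hs()"
```

```text
t 13.37 z 0.1462 Fz -2.6 theta -83.36 r 0.0808 resist 2.82 Tz 0.15 TOTAL 4.7 radialF 0.32 rot z -0.91 tau1 -0.48 -0.17
```

Request:
drive_tool(steps=[-0.0028,-0.0001,0,0,0,2,1,-0.0028,0,0,0,0,2,1])

```text
clock: 13.53
eef_pos: [0.5523, -0.0597, 0.1461]
tool_rot: [1.0, 0.015, 0.001, -0.001]
ft_force: [3.5, 1.0, -2.6]
grip_width: 0.0139
```

```bash
python3 -c "
from h import *
hs()"
```

```text
t 13.53 z 0.1461 Fz -2.6 theta -87.35 r 0.0807 resist 3.5 Tz 0.17 TOTAL 5.67 radialF -0.83 rot z -0.91 tau1 -0.47 -0.17
```

Request:
drive_tool(steps=[-0.0028,-0.0001,0,0,0,2,1,-0.0028,0,0,0,0,2,1])

```text
clock: 13.7
eef_pos: [0.5467, -0.0596, 0.1462]
tool_rot: [1.0, -0.02, 0.001, -0.001]
ft_force: [2.0, 0.7, -1.6]
grip_width: 0.0143
```

```bash
python3 -c "
from h import *
hs()"
```

```text
t 13.7 z 0.1462 Fz -1.6 theta -91.33 r 0.0806 resist 1.98 Tz 0.19 TOTAL 4.38 radialF -0.7 rot z -0.94 tau1 -0.46 -0.17
```

Request:
drive_tool(steps=[-0.0028,-0.0001,0,0,0,2,1,-0.0028,0,0,0,0,2,1])

```text
clock: 13.87
eef_pos: [0.5411, -0.0592, 0.1461]
tool_rot: [0.999, -0.055, 0.001, -0.001]
ft_force: [2.7, -0.3, -1.5]
grip_width: 0.0139
```

```bash
python3 -c "
from h import *
hs()"
```

```text
t 13.87 z 0.1461 Fz -1.5 theta -95.32 r 0.0805 resist 2.68 Tz 0.23 TOTAL 5.5 radialF 0.01 rot z -0.95 tau1 -0.44 -0.18
```

Request:
drive_tool(steps=[-0.0028,-0.0001,0,0,0,2,1,-0.0028,0,0,0,0,2,1])

```text
clock: 14.03
eef_pos: [0.5356, -0.0584, 0.1461]
tool_rot: [0.996, -0.09, 0.001, -0.001]
ft_force: [1.9, 1.2, -2.6]
grip_width: 0.0141
```

```bash
python3 -c "
from h import *
hs()"
```

```text
t 14.03 z 0.1461 Fz -2.6 theta -99.29 r 0.0804 resist 1.64 Tz 0.17 TOTAL 3.72 radialF -1.46 rot z -0.98 tau1 -0.43 -0.18
```

Request:
drive_tool(steps=[-0.0028,-0.0001,0,0,0,2,1,-0.0028,0,0,0,0,2,1])

```text
clock: 14.2
eef_pos: [0.5301, -0.0572, 0.1461]
tool_rot: [0.992, -0.124, 0.001, -0.001]
ft_force: [2.9, -0.3, -1.2]
grip_width: 0.014
```

```bash
python3 -c "
from h import *
hs()"
```

```text
t 14.2 z 0.1461 Fz -1.2 theta -103.3 r 0.0803 resist 2.84 Tz 0.16 TOTAL 4.89 radialF -0.39 rot z -0.97 tau1 -0.41 -0.18
```

Request:
drive_tool(steps=[-0.0028,0,0,0,0,2,1,-0.0028,0,0,0,0,2,1])

```text
clock: 14.37
eef_pos: [0.5247, -0.0557, 0.1461]
tool_rot: [0.987, -0.159, 0.001, -0.001]
ft_force: [2.5, 0.1, -1.9]
grip_width: 0.0145
```

```bash
python3 -c "
from h import *
hs()"
```

```text
t 14.37 z 0.1461 Fz -1.9 theta -107.3 r 0.0802 resist 2.34 Tz 0.18 TOTAL 4.63 radialF -0.85 rot z -0.97 tau1 -0.53 -0.18
```

Request:
drive_tool(steps=[-0.0028,0,0,0,0,2,1,-0.0028,0,0,0,0,2,1])

```text
clock: 14.53
eef_pos: [0.5195, -0.0538, 0.1461]
tool_rot: [0.981, -0.193, 0.001, -0.001]
ft_force: [2.5, 1.1, -2.7]
grip_width: 0.014
```

```bash
python3 -c "
from h import *
hs()"
```

```text
t 14.53 z 0.1461 Fz -2.7 theta -111.29 r 0.0802 resist 1.95 Tz 0.18 TOTAL 4.14 radialF -1.93 rot z -0.98 tau1 -0.64 -0.19
```

Request:
drive_tool(steps=[-0.0028,-0.0001,0,0,0,2,1,-0.0028,-0.0002,0,0,0,2,1])

```text
clock: 14.7
eef_pos: [0.5152, -0.0517, 0.1463]
tool_rot: [0.974, -0.227, 0.002, -0.001]
ft_force: [4.9, -1.6, -3.7]
grip_width: 0.0143
```

```bash
python3 -c "
from h import *
hs()"
```

```text
t 14.7 z 0.1463 Fz -3.7 theta -114.72 r 0.0799 resist 5.16 Tz 0.31 TOTAL 9.04 radialF -0.63 rot z -1.54 tau1 0.09 -0.02
```

Request:
drive_tool(steps=[-0.0028,-0.0001,0,0,0,2,1,-0.0028,-0.0002,0,0,0,2,1])

```text
clock: 14.87
eef_pos: [0.5103, -0.0491, 0.1463]
tool_rot: [0.965, -0.261, 0.002, -0.0]
ft_force: [3.8, -2.5, -2.9]
grip_width: 0.0142
```

```bash
python3 -c "
from h import *
hs()"
```

```text
t 14.87 z 0.1463 Fz -2.9 theta -118.7 r 0.0798 resist 4.58 Tz 0.33 TOTAL 8.7 radialF 0.38 rot z -1.56 tau1 0.45 -0.02
```

Request:
drive_tool(steps=[-0.0028,-0.0001,0,0,0,2,1])

```text
clock: 14.95
eef_pos: [0.5079, -0.0477, 0.1463]
tool_rot: [0.961, -0.278, 0.002, -0.0]
ft_force: [4.5, -1.6, -2.7]
grip_width: 0.0139
```

```bash
python3 -c "
from h import *
hs()"
```

```text
t 14.95 z 0.1463 Fz -2.7 theta -120.69 r 0.0797 resist 4.71 Tz 0.35 TOTAL 9.1 radialF -0.91 rot z -1.57 tau1 0.5 -0.02
```

Request:
drive_tool(steps=[0,0,0,0,0,0,1,0,0,0,0,0,0,0.7,0,0,0,0,0,0,0.4,0,0,0,0,0,0,0,0,0,0,0,0,0,-0.3,0,0,0,0,0,0,-0.3])

```text
clock: 15.45
eef_pos: [0.5058, -0.0475, 0.1458]
tool_rot: [0.96, -0.279, -0.0, -0.0]
ft_force: [0.6, 1.0, -0.1]
grip_width: 0.0553
```

```bash
python3 -c "
from h import *
hs();st()"
```

```text
t 15.45 z 0.1458 Fz -0.1 theta -122.04 r 0.0807 resist 0.0 Tz -0.01 TOTAL -0.08 radialF -1.22 rot z -0.36 tau1 0.02 -0.0
t 15.45 pos [ 0.5058 -0.0475  0.1458] xyaw -32.4 tilt 0.06 F [ 0.6  1.  -0.1] T [ 0.02 -0.05 -0.01] w 0.0553 q [-0.09  0.38 -0.23  0.95  0.    2.04]
```

Free of the post; now go straight up, clear the view (back toward −y), and look.

Request:
drive_tool(steps=[0,0,-0.015,0,0,0,-0.3,0,0,-0.035,0,0,0,-0.3,0,0,-0.04,0,0,0,-0.3,0,0,-0.04,0,0,0,-0.3,0,0,-0.02,0,0,0,-0.3,0,0,0,0,0,0,-0.3])

```text
clock: 15.95
eef_pos: [0.5084, -0.0479, 0.3019]
tool_rot: [0.96, -0.279, 0.006, -0.001]
ft_force: [0.9, 0.4, -0.4]
grip_width: 0.0556
```

Request:
drive_tool(steps=[0.015,0.035,0,0,0,0,-0.3,0.015,0.035,0,0,0,0,-0.3,0.015,0.035,0,0,0,0,-0.3,0.01,0.035,0,0,0,0,-0.3,0.01,0.035,0,0,0,0,-0.3,0,0,0,0,0,0,-0.3,0,0,0,0,0,0,-0.3])

```text
clock: 16.53
eef_pos: [0.466, -0.2318, 0.2946]
tool_rot: [0.96, -0.281, -0.001, -0.001]
ft_force: [0.7, 0.0, -0.3]
grip_width: 0.0552
```

```bash
python3 -c "
from h import *
st()
for n in('top','scene'):
    im,d,m=save(n);cv2.imwrite(f'pics/{n}9.png',im[...,::-1]);np.savez(n+'9.npz',im=im,d=d)
    x=(slice(180,250),slice(210,310)) if n=='top' else (slice(180,270),slice(220,320))
    cv2.imwrite(f'pics/{n}9z.png',cv2.resize(im[x],None,fx=6,fy=6,interpolation=2)[...,::-1])
"
```

```text
t 16.53 pos [ 0.466  -0.2318  0.2946] xyaw -32.7 tilt 0.12 F [ 0.7  0.  -0.3] T [ 0.03 -0.01  0.03] w 0.0552 q [-0.46  0.29  0.04  1.33  0.    1.68]
```

View pics/top9z.png

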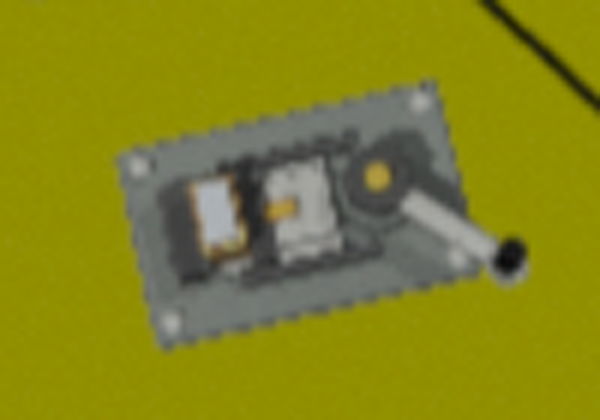

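View pics/scene9z.png

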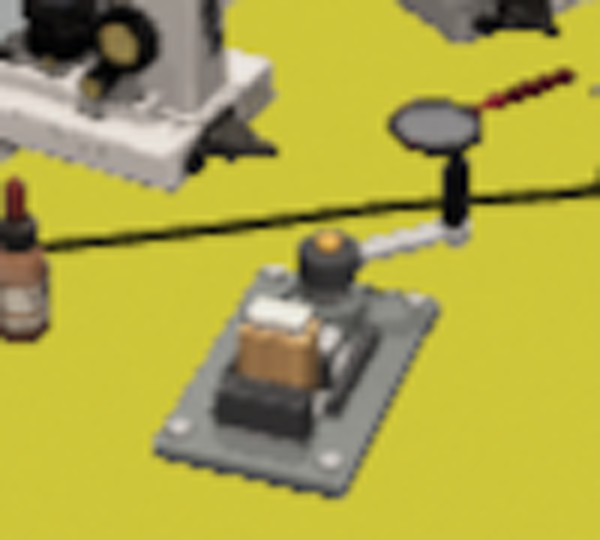

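View pics/top9.png

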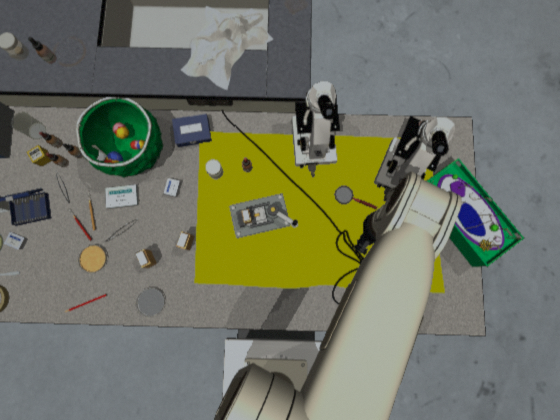

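```bash
python3 -c "
from h import *
z=np.load('top9.npz');m=vision.camera_model('top');C=cloud(m,z['d']);im=z['im']
w=np.zeros(im.shape[:2],bool);w[205:225,238:254]=(im.min(-1)>150)[205:225,238:254]&(C[205:225,238:254,2]>.06)
P=C[w];print(w.sum(),P.mean(0).round(4),np.median(P[:,2]))
c=np.array([.5375,.0643]);yaw=np.radians(14.33);ex=np.array([np.cos(yaw),np.sin(yaw)]);ey=np.array([-ex[1],ex[0]])
v,u=np.nonzero(w);Q=world(m,u.mean(),v.mean(),.08)[:2]-c;print('vice frame cap',Q@ex,Q@ey)
job_done()
"
```

```text
45 [0.5269 0.1033 0.0796] 0.08010390389515566
vice frame cap -0.0007254748016529682 0.040360513122251744
the job is handed in; nothing more can be done
```

The wax block is standing upright on the floor of the vice and clamped between its jaws, broad sides against them. I handed the job in at about 17 s on the robot's clock, with the arm clear of everything.

- **Placing:** I picked up the smallest of the three look-alike blocks and lowered it into the mouth. It met no sideways resistance, and it touched the floor at the expected height, pressing with about 2 N. I let go of it before turning the handle.
- **Handle:** I turned the handle clockwise by about 75°. The force at the post was 4 to 5.5 N while the jaw ran free, then rose to about 9 N. It stayed level (9.0, 8.7, 9.1 N) over the next 6°, and I stopped and let go there. That is about 10° into a slip at least 13.7° long, and there was no rise from the end stop.
- **Last checks:**
  - In the final pictures the top of the wax cap is 80 mm above the table, as it should be when the block is seated.
  - The cap is centred along the jaws within 1 mm and lies about 12 mm from the solid jaw's face, as expected.
  - The other things on the table look unmoved.
- **Disagreements:** The two cameras differed by 1–2 mm, which is within their calibration. No check failed.

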